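# Shim the rocking airbrush compressor

### The arm

A 7-joint arm with a two-finger parallel gripper is mounted at the origin on the work surface. World frame = base frame: x ahead of the robot, y to its left, z up, the work surface at z = 0. Lengths are in m, angles in rad, forces in N, time in s.
With the tool pointing down it reaches from about 0.4 to 0.85 m from the base axis. Payload 10.4 kg.
Tool frame: the origin (TCP) lies at the very end of the fingers, on their centre line; the grasp point (between the pads) lies 19 mm behind it; z points along the fingers, y is the line along which they close (so a half turn about z gives the same grasp; the last joint's range is limited). The gripper opens to 87 mm and grips with 3 to 60 N. Pads are 19 mm wide; open, the fingers measure 117 mm over their backs; the gripper's body (75 mm by 190 mm) begins 51 mm behind the grasp point.
Start: joints at [-1.26, 0.332, -0.065, 1.46, 0.022, 1.35, -0.088], TCP at [0.205, 0.591, 0.223] pointing down, gripper open.
Joint ranges: [-2.6, 2.6], [-0.5, 2.12], [-1.47, 1.34], [0.16, 2.42], [-1.27, 4.41], [0.06, 2.06], [-2.6, 2.6]. Speed limits (rad/s): [2.22, 2.22, 2.79, 2.79, 3.14, 3.14, 3.14].

### API

Orientations are given as a unit quaternion [x, y, z, w].
In Python, from bench import r gives the robot as it stands.
- The arm moves only by the shell command python3 -m crank 'ROWS' [FORCE]. ROWS is JSON, a list that holds one entry, the list of rows, each a list of 5 numbers: the shift along the tool's x, y, z in mm, then the turn about the tool's z in degrees, then the opening, from -1 (shut) to 1 (fully open). A call has 1 to 20 rows; each row is the pose to reach, as a shift and turn from the pose commanded when the call began, along the tool's axes at that moment; what a row does not reach only later rows make up. A row lasts 1/10 s, in which the tool goes at most 50 mm and 8.59 degrees, less where a joint would pass 70% of its speed; a pose out of reach is approached as far as the arm can. A call with a gripper value outside its range is refused whole. The fingers move at their own pace and stop on an object; FORCE is the grip in N (left out, the last holds). Time passes only in rows, so rows that repeat a pose let the fingers close. It gives the time, the measured TCP pose, the force, the opening and the grip force at its end, in the units of the state.
- r.read_state(): the state, without advancing time (a new reading comes with each control period).
- r.camera(name): name is "scene" or "top" or "wrist"; returns a dict with "image" (420x560x3 uint8, red, green, blue), "vfov" (degrees; the focal length in pixels is half the picture's height over the tangent of half this angle, whatever the lens; pixels are square), "cx", "cy" (the principal point, pixels), "k1" (the pictures are not rectified: a ray, as slopes to the right and down, at radius r is drawn at 1 + k1 r^2 times it, then the intrinsics apply), "eye" and "attitude" of the camera in the world. Camera axes: x right, y down, z forward; pixel columns grow to the right and rows downward; lengths in m; the calibration is good to about 2 mm. A picture is of the moment at which its call begins. There is no depth.
- r.close_job(): hands the job in; it is judged then, once.
The state is a dict: "time": time; "joint_positions": joint angles; "joint_vel": joint speeds; "joint_torque": joint torques, N m; "ee_pos": TCP position; "eef_rot": TCP orientation; "ft_force": force on the tool from outside, world axes, zero at the start; "torque": the same for the moment, N m; "width": finger opening in m; "grip_force": force on a finger pad.
Only numpy, scipy, OpenCV 4.12 (cv2) and the standard library are available. Lean on these libraries where they do the work, as an engineer would, in place of code of your own. Each camera call takes 0.05 s, during which the arm holds its last target. There are 200 camera calls.

### The job

The little black airbrush compressor rocks because one of its feet does not reach the table. With your fingertips push the wooden wedge along the table, thin end first, under that foot until it is snug and carries some of the weight, so that the rocking stops; stop there, without tipping the compressor or shoving it along. Do not pick up the wedge and do not disturb the other things; take your hand away at the end.

Things in the scene. Friction and masses are not known exactly. Their poses are not given: they have to be found in the camera images.
- compressor: Black airbrush compressor, about 3.6 kg, loose. Housing 240 (its x) x 136 (its y) mm, from 30 to 155 mm above the table; handle up to 196 mm. Origin on the table under the housing's middle. Rubber feet, 22 mm wide, at its (x, y) = (-100, -60), (100, 60), (-100, 60) mm stand on the table; the foot at (100, -60) hangs in the air.
- foot_tip (a point): Middle of the underside of the hanging foot: a black rubber disc, 20 mm diameter, 6 mm thick, on a thin steel screw. Its height above the table (5 to 8.5 mm, differs each time) is the gap to fill. It is stiff.
- wedge: Loose hardwood wedge, 60 g, 110 (its x) x 44 mm, flat on the table; its top slopes from 17 mm at the thick end (-x, upright face) to 2.5 mm at the thin end (+x). Origin: centre of its underside. Points roughly at the hanging foot, up to 0.5 rad off. Once snug it stays by friction; the push then rises fast: 8 N loads it well, over 12 N may shove the compressor along.
- thinner: Bystander: amber glass bottle with red cap, 52 mm diameter, 105 mm tall. Origin at the centre of its underside.
- jar: Bystander: small glass jar with white lid, 38 mm diameter, 45 mm tall. Origin at the centre of its underside.
- block: Bystander: flat wooden block 70 x 40 x 12 mm, of even thickness (not the wedge). Origin at the centre of its underside.
- driver: Bystander: black-handled screwdriver, 160 mm long, lying along its x.
Things that resemble listed ones, but are neither listed nor needed, are in the scene too. What is shaped like the wedge but grey or purple is not meant.

How it is judged:
At the end, for the whole second after the job is handed in: The wedge lies flat on the table under the hanging foot (the foot's middle within 18 mm of the wedge's centre line) and carries more than 1 N of the compressor's weight, the compressor is level to 0.015 rad, and both are at rest (contact force between wedge and compressor above 1 N and x of foot_tip in the frame of wedge between -0.05 and 0.055 m and y of foot_tip in the frame of wedge between -0.018 and 0.018 m and height (world z) of wedge below 0.004 m and angle between compressor's own z axis and vertical below 0.015 rad and linear speed of each of wedge, compressor below 0.01 m/s); the robot touches nothing.
It fails at once if the wedge is lifted off the table or tipped (height (world z) of wedge above 0.012 m or angle between wedge's own z axis and vertical above 0.25 rad).
It fails at once if the compressor is shoved more than 20 mm (distance of compressor from where it was at the start of the episode above 0.02 m).
It fails at once if the compressor is tipped or lifted (angle between compressor's own z axis and vertical above 0.04 rad or height (world z) of compressor above 0.008 m).
It fails at once if a bystander is moved more than 20 mm (distance of any of thinner, jar, block, driver from where it was at the start of the episode above 0.02 m).
It also fails if it takes over 64 s, if anything falls off the work surface, if the arm or the gripper's body presses on something with over 40 N, if the wrist force passes 120 N, or if a joint passes its speed limit or range.

## Working session

There is one attempt and no reset: what is moved stays moved. The work goes in short steps, Python scripts to look and compute and a shell command to move; the robot and the scene stay as the last step left them, time stands still between calls to the robot, and variables do not carry over. Pictures are saved under pics/ and viewed, at most 10 in all, crops included, and the job is handed in when it is done.

```bash
mkdir -p pics; ls
python3 - <<'E'
from bench import r
import cv2,json
s=r.read_state();print(s)
for n in("scene","top"):
    c=r.camera(n);cv2.imwrite(f"pics/{n}0.png",c["image"][:,:,::-1]);print(n,{k:v for k,v in c.items() if k!="image"})
E
```

```text
pics
{'time': 0.0, 'joint_positions': array([-1.25958346,  0.33286967, -0.06471394,  1.46091888,  0.02161464,
        1.34986986, -0.08855223]), 'joint_vel': array([-4.79087298e-04,  2.02382809e-04, -1.36305602e-04,  1.19523966e-03,
       -7.28067454e-04, -3.24950662e-05, -7.35864991e-04]), 'joint_torque': array([-1.56450747e-04, -6.23255324e+01,  2.47121870e-02, -3.89897096e+01,
       -6.12785085e-02,  3.99994024e-02,  1.55852977e-04]), 'ee_pos': array([0.20466056, 0.59015251, 0.22176605]), 'eef_rot': array([ 1.66140088e-01,  9.86101923e-01, -6.80303917e-04, -7.83976185e-05]), 'ft_force': array([-0.31697606,  0.35700861,  1.12965056]), 'torque': array([ 0.04827184,  0.04365066, -0.0294077 ]), 'grip_force': 0.0, 'width': 0.08721766539173155}
scene {'vfov': 47.99588051151725, 'cx': 279.9004297121454, 'cy': 210.3503382646571, 'k1': -0.09469512562935055, 'eye': array([ 1.00391406, -0.67375793,  0.73406871]), 'attitude': array([ 0.87958145,  0.2672727 , -0.11805137, -0.37545392])}
top {'vfov': 47.20780559247672, 'cx': 279.7146167837851, 'cy': 214.36496941949446, 'k1': 0.003959586292342368, 'eye': array([ 0.51143615, -0.03278137,  1.2159679 ]), 'attitude': array([-0.70058457,  0.7125658 , -0.03053998,  0.02232828])}
```

View pics/scene0.png

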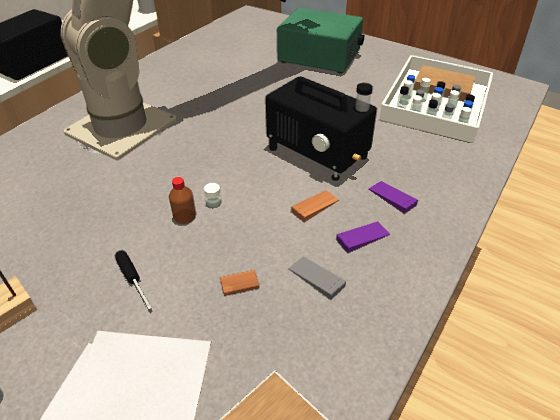

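View pics/top0.png

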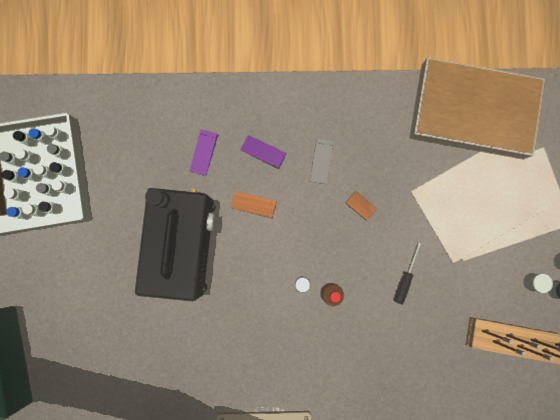

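The picture shows three kinds of candidates. The orange-brown piece at scene (315,205) / top (253,205) should be the wedge. The short brown piece at scene (240,282) / top (361,205) is the block. The grey and purple wedges, at scene (317,276), (393,195) and (363,236), are decoys. The hanging foot is near scene (335,177). I'll check this in a crop.

```bash
cat > h.py <<'E'
import numpy as np,cv2
from scipy.spatial.transform import Rotation as R
from bench import r
def K(c):
    f=c["image"].shape[0]/2/np.tan(np.radians(c["vfov"])/2)
    return np.array([[f,0,c["cx"]],[0,f,c["cy"]],[0,0,1.]]),np.array([c["k1"],0,0,0.])
def px2w(c,uv,z):
    k,_=K(c);uv=np.atleast_2d(np.array(uv,float));d=(uv-[c["cx"],c["cy"]])/k[0,0];n=d.copy()
    for _ in range(30): n=d/(1+c["k1"]*(n**2).sum(1,keepdims=True))
    w=R.from_quat(c["attitude"]).apply(np.c_[n,np.ones(len(n))])
    return c["eye"]+w*((np.reshape(z,(-1,1))-c["eye"][2])/w[:,2:])
def w2px(c,P):
    q=R.from_quat(c["attitude"]).inv().apply(np.atleast_2d(P)-c["eye"]);n=q[:,:2]/q[:,2:]
    n=n*(1+c["k1"]*(n**2).sum(1,keepdims=True));return n*K(c)[0][0,0]+[c["cx"],c["cy"]]
E
python3 - <<'E'
from h import *
a=r.camera("scene");b=r.camera("top")
i=cv2.resize(a["image"][120:225,265:405],None,fx=5,fy=5,interpolation=2)
j=cv2.resize(b["image"][175:305,130:290],None,fx=4.5,fy=4.5,interpolation=2)
cv2.imwrite("pics/s1.png",i[:,:,::-1]);cv2.imwrite("pics/t1.png",j[:,:,::-1])
E
```

```text
(no output)
```

View pics/s1.png

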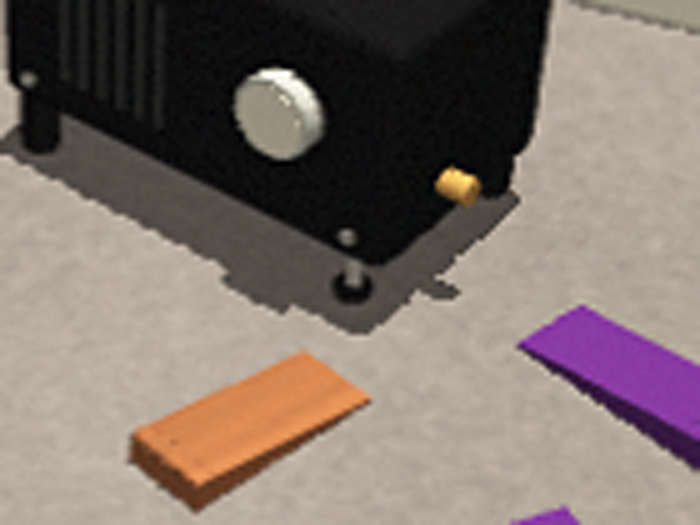

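View pics/t1.png

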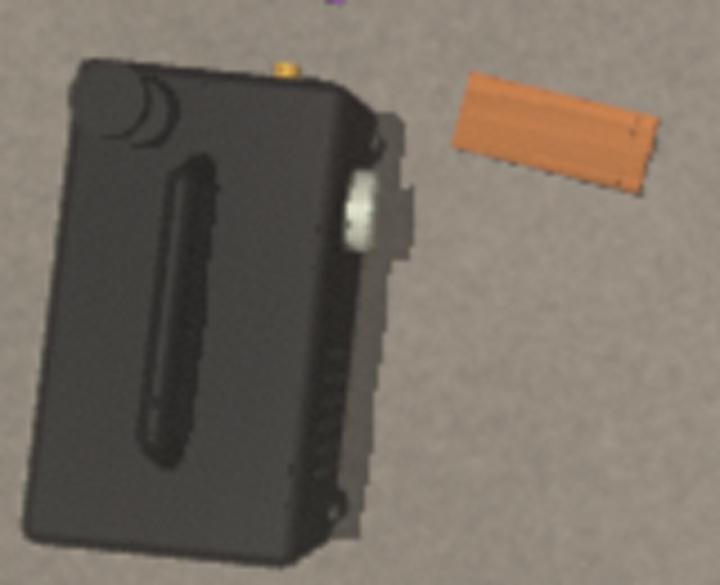

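The orange piece is the wedge: its thin end at crop (307–371, 351–400) faces the hanging foot at crop (352,287). Next I'll compute the poses.

Run:
```python
from h import *
a=r.camera("scene");b=r.camera("top")
S=lambda p:(np.array(p)+.5)/5-.5+[265,120]
T=lambda p:(np.array(p)+.5)/4.5-.5+[130,175]
np.set_printoptions(precision=4,suppress=True)
ws=px2w(a,S([(307,351),(371,400),(133,437),(197,486)]),[.0025,.0025,.017,.017]);
wt=px2w(b,T([(454,148),(472,72),(642,190),(658,117)]),[.0025,.0025,.017,.017])
for w in(ws,wt):
    t=w[:2].mean(0);k=w[2:].mean(0);d=t-k;print(w[:,:2].tolist(),"thin",t,"thick",k,"L",np.hypot(*d[:2]),"yaw",np.arctan2(d[1],d[0]))
print("foot scene",px2w(a,S([(352,290)]),.0065),"foot -x-y scene",px2w(a,S([(40,148)]),.003))
top=px2w(b,T([(84,60),(340,85),(25,543),(296,566)]),.155);print("top corners",top)
print("foot top",px2w(b,T([(372,147)]),.0095))
s=r.read_state();print(R.from_quat(s["eef_rot"]).as_matrix())
```

```text
[[0.622353822826182, 0.07758073973800661], [0.6640516342046547, 0.06414440938491839], [0.5945197680659713, -0.0303301758881499], [0.6345807215920599, -0.0410212491447437]] thin [0.6432 0.0709 0.0025] thick [ 0.6146 -0.0357  0.017 ] L 0.1103239386302655 yaw 1.3080720602480003
[[0.621725781262297, 0.07662501107169474], [0.6646045756313377, 0.06606304794162596], [0.5952697173174817, -0.028793600574351236], [0.635886368996653, -0.038366555620018006]] thin [0.6432 0.0713 0.0025] thick [ 0.6156 -0.0336  0.017 ] L 0.1084901764675411 yaw 1.3136907534500468
foot scene [[0.6202 0.1243 0.0065]] foot -x-y scene [[0.4266 0.1398 0.003 ]]
top corners [[0.6543 0.2444 0.155 ]
 [0.6399 0.1187 0.155 ]
 [0.4193 0.2721 0.155 ]
 [0.4058 0.1413 0.155 ]]
foot top [[0.6224 0.1218 0.0095]]
[[-0.9448  0.3276 -0.0001]
 [ 0.3276  0.9448 -0.0004]
 [-0.     -0.0004 -1.    ]]
```

```bash
python3 -m crank '[[[0,0,-80,0,-1],[0,0,-80,0,-1],[-640,-365,-80,70.9,-1],[-640,-365,-80,70.9,-1],[-640,-365,-80,70.9,-1],[-640,-365,-80,70.9,-1],[-640,-365,-80,70.9,-1],[-640,-365,-80,70.9,-1],[-640,-365,-80,70.9,-1],[-640,-365,-80,70.9,-1],[-640,-365,-80,70.9,-1],[-640,-365,-80,70.9,-1],[-640,-365,-80,70.9,-1],[-640,-365,-80,70.9,-1],[-640,-365,-80,70.9,-1],[-640,-365,-80,70.9,-1],[-640,-365,-80,70.9,-1],[-640,-365,-80,70.9,-1],[-640,-365,-80,70.9,-1],[-640,-365,-80,70.9,-1]]]' 10; python3 -c "
from h import *
s=r.read_state();print(s['ee_pos'],R.from_quat(s['eef_rot']).as_matrix().round(3),s['ft_force'],s['joint_positions'].round(2))"
```

```text
time: 2.3
ee_pos: [0.6896, 0.0373, 0.3026]
eef_rot: [0.707, 0.707, 0.0, -0.0]
ft_force: [0.8, 0.0, -0.8]
width: 0.0004
grip_force: 0.0
[0.68956127 0.03728952 0.30256624] [[-0.001  1.    -0.   ]
 [ 1.     0.001  0.001]
 [ 0.001 -0.    -1.   ]] [ 0.77824962  0.01203843 -0.80756932] [-0.43  0.49  0.49  1.15 -0.22  1.56  0.02]
```

```bash
python3 -m crank '[[[-2,0,50,0,-1],[-2,0,100,0,-1],[-2,0,150,0,-1],[-2,0,200,0,-1],[-2,0,240,0,-1],[-2,0,270,0,-1],[-2,0,285,0,-1],[-2,0,293,0,-1],[-2,0,298,0,-1],[-2,0,298,0,-1],[-2,0,298,0,-1],[-2,-5,298,0,-1],[-2,-10,298,0,-1],[-2,-13,298,0,-1],[-2,-16,298,0,-1],[-2,-19,298,0,-1],[-2,-22,298,0,-1],[-2,-25,298,0,-1],[-2,-28,298,0,-1],[-2,-28,298,0,-1]]]'
python3 - <<'E'
from h import *
a=r.camera("scene")
cv2.imwrite("pics/s2.png",cv2.resize(a["image"][130:250,245:405],None,fx=4.5,fy=4.5,interpolation=2)[:,:,::-1])
E
```

```text
time: 4.3
ee_pos: [0.6615, 0.0341, 0.0045]
eef_rot: [0.707, 0.707, 0.0, -0.0]
ft_force: [0.1, -0.2, -0.0]
width: 0.0006
grip_force: 0.0
```

View pics/s2.png

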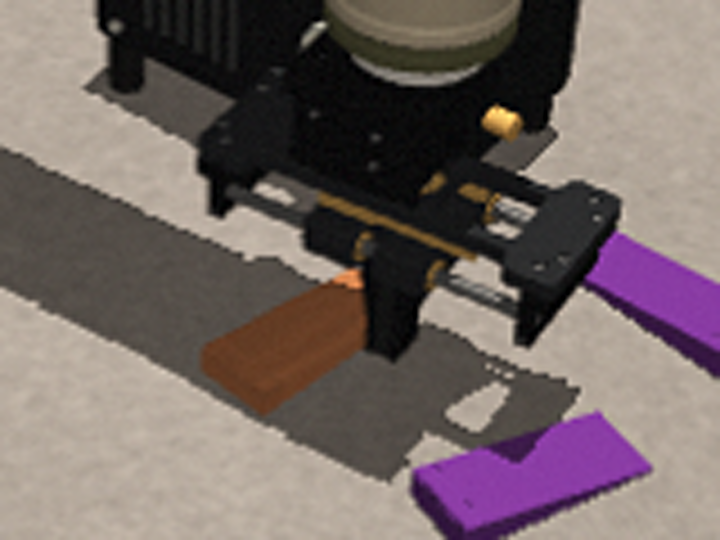

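```bash
python3 -m crank '[[[0,15,0,0,-1],[0,25,-30,0,-1],[-50,25,-80,0,-1],[-100,25,-120,0,-1],[-150,25,-120,0,-1],[-200,10,-120,0,-1],[-200,10,-120,0,-1],[-200,10,-120,0,-1]]]'
python3 - <<'E'
from h import *
a=r.camera("top");im=a["image"]
cv2.imwrite("pics/t3.png",cv2.resize(im[170:300,170:310],None,fx=4.5,fy=4.5,interpolation=2)[:,:,::-1])
E
```

```text
time: 5.15
ee_pos: [0.67, -0.1735, 0.1256]
eef_rot: [0.71, 0.704, -0.001, 0.001]
ft_force: [-0.0, 0.2, -0.4]
width: 0.0004
grip_force: 0.0
```

View pics/t3.png

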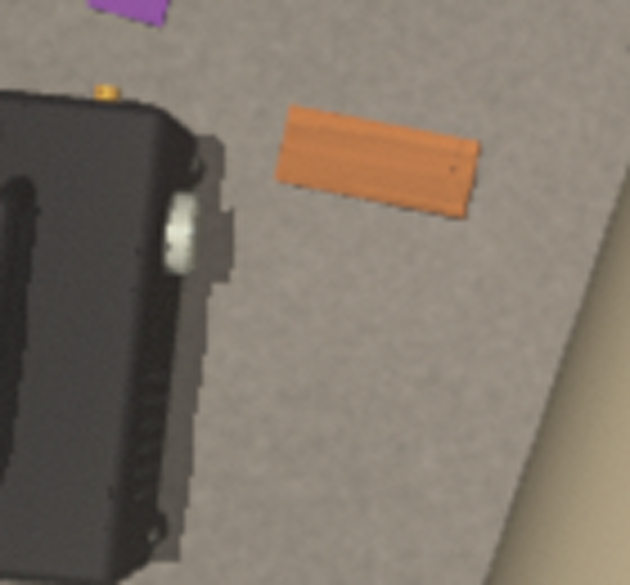

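The finger only nudged the wedge, because the fingertips are narrower than assumed. It now spans crop (277–480, 105–217). I'll measure it again.

```bash
cat >> h.py <<'E'
def wedge(c,q):
    w=px2w(c,q,[.0025,.0025,.017,.017]);t=w[:2].mean(0);k=w[2:].mean(0);d=t-k;y=np.arctan2(d[1],d[0]);m=(t+k)/2
    v=np.array([.621,.1235])-m[:2];u=np.array([np.cos(y),np.sin(y)])
    print(w[:,:2].round(4).tolist(),"thin",t[:2].round(4),"thick",k[:2].round(4),"yaw",y.round(3),"foot in wedge",(v@u).round(4),(u[0]*v[1]-u[1]*v[0]).round(4))
E
python3 - <<'E'
from h import *
a=r.camera("top")
T=lambda p:(np.array(p)+.5)/4.5-.5+[170,170]
wedge(a,T([(277,181),(290,105),(465,215),(480,141)]))
E
```

```text
[[0.6158, 0.075], [0.6587, 0.0673], [0.5938, -0.0304], [0.635, -0.0395]] thin [0.6372 0.0711] thick [ 0.6144 -0.035 ] yaw 1.359 foot in wedge 0.1021 0.0268
```

```bash
python3 -m crank '[[[50,20,0,0,-1],[100,20,0,0,-1],[150,20,0,0,-1],[200,20,20,0,-1],[200,20,60,0,-1],[200,20,95,0,-1],[200,20,115,0,-1],[200,20,120,0,-1],[200,20,120,0,-1],[200,8,120,0,-1],[200,-2,120,0,-1],[200,-8,120,0,-1],[200,-11,120,0,-1],[200,-14,120,0,-1],[200,-17,120,0,-1],[200,-20,120,0,-1],[200,-22,120,0,-1],[200,-22,120,0,-1],[200,-22,120,0,-1]]]'
python3 -m crank '[[[0,15,0,0,-1],[0,30,-30,0,-1],[-50,30,-80,0,-1],[-100,30,-120,0,-1],[-150,30,-120,0,-1],[-200,15,-120,0,-1],[-200,15,-120,0,-1],[-200,15,-120,0,-1],[-200,15,-120,0,-1]]]'
python3 - <<'E'
from h import *
a=r.camera("top");im=a["image"]
cv2.imwrite("pics/t4.png",cv2.resize(im[170:300,170:310],None,fx=4.5,fy=4.5,interpolation=2)[:,:,::-1])
E
```

```text
time: 7.15
ee_pos: [0.6503, 0.0342, 0.005]
eef_rot: [0.707, 0.707, 0.0, 0.0]
ft_force: [1.5, 2.1, 5.6]
width: 0.0007
grip_force: 2.6
time: 8.05
ee_pos: [0.6639, -0.1667, 0.1237]
eef_rot: [0.708, 0.706, -0.0, -0.001]
ft_force: [0.0, 0.6, -0.0]
width: 0.0001
grip_force: 0.0
```

View pics/t4.png

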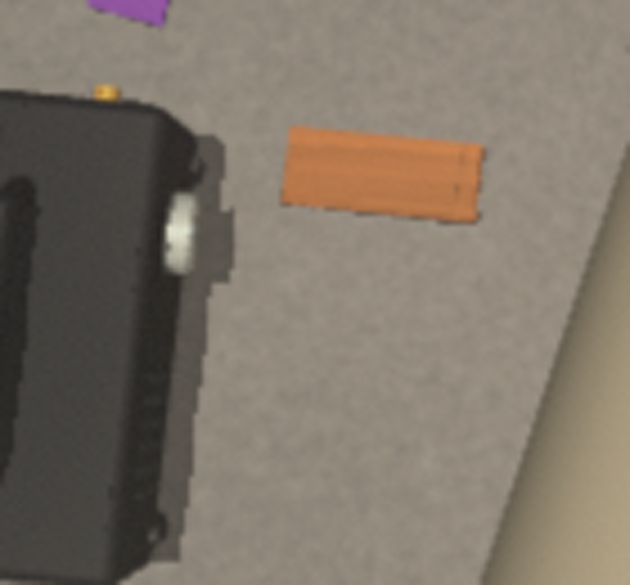

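The wedge has turned well and now spans crop (282–484, 127–222), with its thin end on the left pointing at the foot.

Run:
```python
from h import *
a=r.camera("top")
T=lambda p:(np.array(p)+.5)/4.5-.5+[170,170]
wedge(a,T([(282,204),(290,127),(478,220),(484,144)]))
s=r.read_state();print(s['ee_pos'],s['ft_force'])
```

```text
[[0.6028, 0.0723], [0.6462, 0.0674], [0.5909, -0.0376], [0.6333, -0.0417]] thin [0.6245 0.0698] thick [ 0.6121 -0.0396] yaw 1.459 foot in wedge 0.108 0.0095
[ 0.66469611 -0.16418053  0.1236051 ] [-0.11851896  1.46196596 -0.11266727]
```

```bash
python3 -m crank '[[[50,-40,0,3.1,-0.54],[89,-55,20,3.1,-0.54],[89,-55,60,3.1,-0.54],[89,-55,90,3.1,-0.54],[89,-55,110,3.1,-0.54],[89,-55,119,3.1,-0.54],[89,-55,119,3.1,-0.54],[89,-55,119,3.1,-0.54],[89,-55,119,3.1,-0.54],[89,-55,119,3.1,-0.54]]]'
python3 -m crank '[[[5,0,0,0,-0.54],[10,0,0,0,-0.54],[14,0,0,0,-0.54],[18,0,0,0,-0.54],[22,0,0,0,-0.54],[26,0,0,0,-0.54],[30,0,0,0,-0.54],[34,0,0,0,-0.54],[38,0,0,0,-0.54],[42,0,0,0,-0.54],[46,0,0,0,-0.54],[50,0,0,0,-0.54],[50,0,0,0,-0.54],[50,0,0,0,-0.54]]]'
python3 - <<'E'
from h import *
a=r.camera("top");im=a["image"]
i=cv2.resize(im[170:270,170:290],None,fx=4.5,fy=4.5,interpolation=2)
c=r.camera("wrist");print({k:v for k,v in c.items() if k!="image"})
j=c["image"];o=np.zeros((450,600+200,3),np.uint8);o=np.hstack([i[:450,:450],cv2.resize(j,(350,263))[:263]]) if 0 else np.zeros((450,800,3),np.uint8)
o[:450,:450]=i[:450,:450];o[:263,450:]=cv2.resize(j,(350,263))
cv2.imwrite("pics/t5.png",o[:,:,::-1])
E
```

```text
time: 9.15
ee_pos: [0.6105, -0.077, 0.0066]
eef_rot: [0.726, 0.688, 0.001, 0.001]
ft_force: [0.1, 0.2, -0.8]
width: 0.0203
grip_force: 0.0
time: 10.55
ee_pos: [0.6125, -0.027, 0.0055]
eef_rot: [0.726, 0.688, 0.0, -0.0]
ft_force: [-0.9, 0.7, -0.4]
width: 0.02
grip_force: 0.0
{'vfov': 68.2896337254553, 'cx': 276.5907255314648, 'cy': 206.65776089908917, 'k1': -0.06697754928747097, 'eye': array([0.61805079, 0.05447736, 0.16791192]), 'attitude': array([ 0.98817673, -0.02703984, -0.00394087,  0.15086439])}
```

View pics/t5.png

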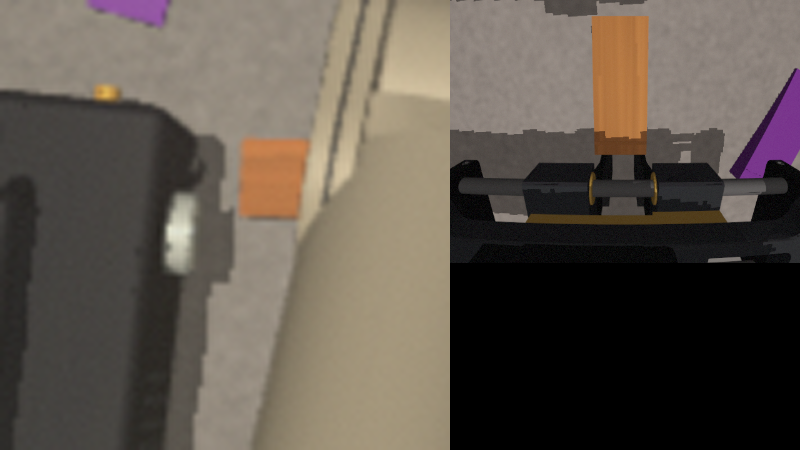

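The wedge sits flush and straight against the fingers, with its thin end at top crop (240,138–215).

Run:
```python
from h import *
a=r.camera("top");c=r.camera("wrist")
T=lambda p:(np.array(p)+.5)/4.5-.5+[170,170]
print(px2w(a,T([(238,214),(241,138)]),.0025))
W=lambda p:(np.array(p)-[450,0]+.5)*1.6-.5
wedge(c,W([(592,15.5),(648,15.5),(594,137),(648,135)]))
i=c["image"][:60,150:400]
```

```text
[[0.59752786 0.09705881 0.0025    ]
 [0.64040429 0.09500776 0.0025    ]]
[[0.5966, 0.0959], [0.6399, 0.0935], [0.5914, 0.0016], [0.6361, 0.0009]] thin [0.6183 0.0947] thick [0.6138 0.0012] yaw 1.523 foot in wedge 0.0757 -0.0014
```

```bash
python3 -m crank '[[[3,0,0,0,-0.54],[6,0,0,0,-0.54],[9,0,0,0,-0.54],[12,0,0,0,-0.54],[15,0,0,0,-0.54],[18,0,0,0,-0.54],[21,0,0,0,-0.54],[24,0,0,0,-0.54],[26,0,0,0,-0.54],[28,0,0,0,-0.54],[30,0,0,0,-0.54],[32,0,0,0,-0.54],[33,0,0,0,-0.54],[34,0,0,0,-0.54],[34,0,0,0,-0.54]]]'
python3 -m crank '[[[1,0,0,0,-0.54],[2,0,0,0,-0.54],[3,0,0,0,-0.54],[3,0,0,0,-0.54]]]'
```

```text
time: 12.25
ee_pos: [0.6143, 0.0071, 0.0055]
eef_rot: [0.726, 0.688, 0.0, -0.0]
ft_force: [0.5, -0.9, -0.7]
width: 0.0197
grip_force: 0.0
time: 12.65
ee_pos: [0.6146, 0.0102, 0.0055]
eef_rot: [0.726, 0.688, 0.0, -0.0]
ft_force: [-0.6, -0.3, -0.3]
width: 0.0201
grip_force: 0.0
```

```bash
for k in 1; do python3 -m crank '[[[1,0,0,0,-0.54],[2,0,0,0,-0.54],[3,0,0,0,-0.54],[3,0,0,0,-0.54]]]' | sed -n '2p;4p'; done
python3 -m crank '[[[1,0,0,0,-0.54],[2,0,0,0,-0.54],[3,0,0,0,-0.54],[3,0,0,0,-0.54]]]' | sed -n '2p;4p'
```

```text
ee_pos: [0.6147, 0.0132, 0.0055]
ft_force: [0.4, -0.0, -0.2]
ee_pos: [0.6149, 0.0162, 0.0055]
ft_force: [-0.5, -0.6, 0.1]
```

```bash
python3 -m crank '[[[1,0,0,0,-0.54],[2,0,0,0,-0.54],[2,0,0,0,-0.54]]]' | sed -n '2p;4p'
```

```text
ee_pos: [0.615, 0.0181, 0.0055]
ft_force: [-0.8, -0.6, 1.0]
```

```bash
python3 -m crank '[[[1,0,0,0,-0.54],[2,0,0,0,-0.54],[2,0,0,0,-0.54]]]' | sed -n '2p;4p'
python3 -m crank '[[[1,0,0,0,-0.54],[2,0,0,0,-0.54],[2,0,0,0,-0.54]]]' | sed -n '2p;4p'
```

```text
ee_pos: [0.6151, 0.0201, 0.0055]
ft_force: [0.6, -0.6, 0.2]
ee_pos: [0.6152, 0.022, 0.0055]
ft_force: [0.8, 0.2, 0.7]
```

```bash
python3 -m crank '[[[1,0,0,0,-0.54],[2,0,0,0,-0.54],[2,0,0,0,-0.54]]]' | sed -n '2p;4p'
```

```text
ee_pos: [0.6152, 0.0231, 0.0055]
ft_force: [-0.5, -4.7, 0.8]
```

```bash
python3 -m crank '[[[0.4,0,0,0,-0.54],[0.7,0,0,0,-0.54],[0.7,0,0,0,-0.54]]]' | sed -n '2p;4p'
```

```text
ee_pos: [0.6153, 0.0234, 0.0055]
ft_force: [-0.0, -6.2, 0.6]
```

```bash
python3 -m crank '[[[0.4,0,0,0,-0.54],[0.8,0,0,0,-0.54],[0.8,0,0,0,-0.54]]]' | sed -n '2p;4p'
```

```text
ee_pos: [0.6153, 0.0238, 0.0055]
ft_force: [-0.4, -8.0, 0.3]
```

```bash
python3 -m crank '[[[-2,0,0,0,-0.54],[-6,0,0,0,-0.54],[-20,0,0,0,-0.54],[-50,0,0,0,-0.54],[-90,0,-20,0,-0.54],[-130,0,-60,0,-0.54],[-180,0,-110,0,-0.54],[-200,0,-150,0,-0.54],[-200,0,-150,0,-0.54],[-200,0,-150,0,-0.54],[-200,0,-150,0,-0.54]]]'
python3 - <<'E'
from h import *
a=r.camera("top");b=r.camera("scene")
o=np.zeros((600,800,3),np.uint8)
o[:400,:400]=cv2.resize(a["image"][170:270,170:270],None,fx=4,fy=4,interpolation=2)
o[:400,400:]=cv2.resize(b["image"][120:220,280:380],None,fx=4,fy=4,interpolation=2)
cv2.imwrite("pics/f.png",o[:400,:,::-1])
E
```

```text
time: 16.35
ee_pos: [0.6042, -0.1745, 0.1552]
eef_rot: [0.726, 0.687, 0.0, -0.0]
ft_force: [-0.0, 0.7, -1.0]
width: 0.0201
grip_force: 0.0
```

View pics/f.png

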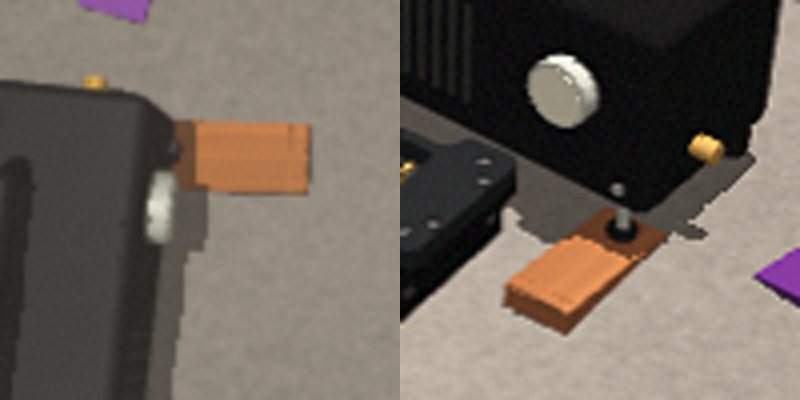

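The foot, at crop (622,230), sits on the wedge near its centre line. The compressor hasn't visibly moved and the hand is clear, so I'm handing in.

```bash
python3 -c "
from bench import r
print(r.close_job())"
```

```text
the job is handed in; nothing more can be done
None
```

I pushed the wedge snug under the hanging foot with about 8 N, took the hand away and handed the job in; the last pictures show the foot near the wedge's centre line, but no verdict came back.

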